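Put the painted vase in the free place of the drying board

TASK

Take the painted vase off the round banding wheel and set it down upright, without dropping it, in the one empty recess of the wooden drying board. Leave the two vases already drying on the board where they stand.

Things in the scene. Friction and masses are not known exactly. Their poses are not given: they have to be found in the camera images.
- vase: White ceramic bud vase with blue bands, 150 mm tall, about 0.35 kg, standing on the banding wheel (metal disc 150 mm across, 70 mm above the table, does not turn). Round: foot 52 mm across, widest 74 mm at 45-58 mm up, straight neck 32 mm across from 104 mm up to the mouth at 150 mm; grip the neck from above. Origin: centre of the foot's underside, z up; yaw means nothing.
- board: Fixed wooden board on the table, 110 mm (its x) by 410 mm (its y), 25 mm thick. Three round recesses, 64 mm across, 8 mm deep (floor 17 mm above the table), in a row along its y at -130, 0 and +130 mm, x = 0; two hold a vase, one is empty. Origin: centre of its underside, z up; its y points to the robot's left, within 0.3 rad.
- drying_vase_1: Another vase of exactly the same shape and size as vase, already drying upright in one of the three recesses of the board; which recess differs from start to start. Must be left alone. Origin at the centre of its foot, z up.
- drying_vase_2: Another vase of exactly the same shape and size as vase, already drying upright in one of the three recesses of the board; which recess differs from start to start. Must be left alone. Origin at the centre of its foot, z up.
Things that resemble listed ones, but are neither listed nor needed, are in the scene too. Leave any turquoise look-alike of the vase alone.

How it is judged:
By the outcome, as a careful person would: the job done as asked, in the order asked, and still so for the second after the job is handed in, with the robot touching nothing.
It also fails if it takes over 40 s, if anything falls off the work surface, if the arm or the gripper's body presses on something with over 40 N, if the wrist force passes 120 N, or if a joint passes its speed limit or range.

ROBOT

A 6-joint arm with a two-finger parallel gripper is mounted at the origin on the work surface. World frame = base frame: x ahead of the robot, y to its left, z up, the work surface at z = 0. Lengths are in m, angles in rad, forces in N, time in s.
With the tool pointing down it reaches from about 0.3 to 0.875 m from the base axis. Payload 6.4 kg.
Tool frame: the origin (TCP) lies midway between the tips of the shut fingers; the grasp point (between the pads) lies 19 mm behind it (ctrl.pinch_z is the distance from the TCP to the grasp point, in m); z points along the fingers, y is the line along which they close (so a half turn about z gives the same grasp; the last joint's range is limited). The gripper opens to 85 mm and grips with 20 to 120 N. Pads are 22 mm wide; open, the fingers measure 114 mm over their backs; the gripper's body (76 mm by 85 mm) begins 54 mm behind the grasp point. The pads swing forward as they close: fully open they stand 13 mm farther back than shut.
Start: joints at [1.139, 0.181, 1.607, -0, 1.354, -0.206], TCP at [0.129, 0.56, 0.231] pointing down, gripper open.
Joint ranges: [-2.99, 2.99], [-0.89, 2.07], [0.3, 2.58], [-1.14, 4.28], [0, 2.63], [-3.12, 3.12]. Speed limits (rad/s): [2.57, 2.57, 3.01, 3.14, 3.14, 3.14].

INTERFACE

Orientations are given as a unit quaternion [w, x, y, z].
In Python, from bench import ctrl gives the robot as it stands.
- The arm moves only by the tool apply_moves, never from a script. Its argument "moves" is a list of rows, each an object with "jaw": the opening, from 0 (shut) to 1 (fully open); "offset": the shift along the tool's x, y, z in mm, a list of three; "rot": the turn, a rotation vector about the tool's x, y, z in degrees, a list of three. In form: [{"jaw": jaw, "offset": [dx, dy, dz], "rot": [ax, ay, az]}, ...]. A call has exactly 5 rows; each row shifts and turns the commanded pose from where the row before left it, along the tool's axes as they then stand; what a row does not reach is not made up. A row lasts 1/8 s, in which the tool goes at most 62.5 mm and 10.7 degrees, less where a joint would pass 70% of its speed; a pose out of reach is approached as far as the arm can. A call is refused whole if a number of a shift passes 62.5 or a number of a turn 10.7, either way. A call with a gripper value outside its range is refused whole. The fingers move at their own pace and stop on an object; the grip force is fixed at half the most. Time passes only in rows, so rows that do not move let the fingers close, or fill a call up. It gives the time, the measured TCP pose, the force, the opening and the grip force at its end, in the units of the state.
- ctrl.get_obs(): the state, without advancing time (a new reading comes with each control period).
- ctrl.camera(name): name is "scene" or "top" or "wrist"; returns (picture, depth): 480x640x3 uint8, red, green, blue; 480x640 float32, m along the optical axis (not along the pixel's ray), 0 where there is no reading.
- ctrl.camera_params(name): a dict with "K" (3x3 intrinsics, pixels), "dist" ([k1, k2, p1, p2, k3] as OpenCV has them; the pictures are not rectified), "cam_to_world" (4x4, takes a point from camera to world coordinates); the wrist camera has in their place "mount" (4x4, takes a point from camera to tool coordinates, whose origin is the TCP and whose axes are the flange's). Camera axes: x right, y down, z forward; pixel columns grow to the right and rows downward; lengths in m; the calibration is good to about 2 mm. A picture is of the moment at which its call begins: read the wrist's pose just before it. camera_params takes no time and is no camera call.
- ctrl.hand_in(): hands the job in; it is judged then, once.
Trained networks look in the newest picture that a camera, given by its name, has taken for a name from the list of things; names that differ only in an ending like _2 or _b are one class to them, and where a whole thing is asked for, a point or a joint stands for the part that bears it (a point fixed in the world has none). Each returns a list of dicts, best first, with "score" (0 to 1); they miss things now and then, are a little off and sometimes report something else, mostly with a low value. They report only what shows in the picture. A call takes as long as a camera call. They do not tell look-alikes from the thing itself.
- ctrl.outline_of(camera, target): "region" (480x640 bool, what is visible of it) and "position" ([column, row] in pixels, amid what is visible of it).
The state is a dict: "time_s": time; "q": joint angles; "dq": joint speeds; "joint_efforts": joint torques, N m; "eef_pos": TCP position; "eef_rot": TCP orientation; "wrist_force": force on the tool from outside, world axes, zero at the start; "torque": the same for the moment, N m; "opening": opening from 0.0 (shut) to 1.0 (fully open); "grasp_force": force on a finger pad.
Only numpy, scipy, OpenCV 4.12 (cv2) and the standard library are available. Lean on these libraries where they do the work, as an engineer would, in place of code of your own. Each camera call takes 0.05 s, during which the arm holds its last target. There are 200 camera calls.

## Working session

There is one attempt and no reset: what is moved stays moved. The work goes in short steps, Python scripts to look and compute and a tool call to move; the robot and the scene stay as the last step left them, time stands still between calls to the robot, and variables do not carry over. Pictures are saved under pics/ and viewed, at most 10 in all, crops included, and the job is handed in when it is done.

Besides the shell and the picture viewer there is one more tool, called after "Call:" as name(argument=value, ...) on one line, values as JSON. apply_moves: Moves the arm, as the interface text tells. Its arguments: {"type":"object","properties":{"moves":{"type":"array"}},"required":["moves"]}

```bash
mkdir -p pics; ls
cat > h.py <<'E'
import numpy as np, cv2
from bench import ctrl
from scipy.spatial.transform import Rotation as R
def look(cam):
    o=ctrl.get_obs(); img,d=ctrl.camera(cam); p=ctrl.camera_params(cam)
    if 'cam_to_world' in p: T=np.array(p['cam_to_world'])
    else:
        q=o['eef_rot']; W=np.eye(4); W[:3,:3]=R.from_quat([q[1],q[2],q[3],q[0]]).as_matrix(); W[:3,3]=o['eef_pos']; T=W@np.array(p['mount'])
    return img,d,np.array(p['K'],float),np.array(p['dist'],float),T
def cloud(d,K,dist,T,mask=None):
    m=(d>0) if mask is None else (mask&(d>0))
    v,u=np.nonzero(m); n=cv2.undistortPoints(np.c_[u,v].astype(np.float64)[:,None],K,dist)[:,0]
    z=d[v,u].astype(float); P=np.c_[n*z[:,None],z]
    return P@T[:3,:3].T+T[:3,3],u,v
def save(n,img): cv2.imwrite('pics/'+n,img[:,:,::-1])
E
python3 - <<'E'
from h import *
o=ctrl.get_obs();print(o['time_s'],o['eef_pos'],o['eef_rot'],o['q'])
for c in('scene','top'):
    img,d,K,D,T=look(c); save(c+'.png',img); print(c,T[:3,3])
    for t in('vase','board'):
        for r in ctrl.outline_of(c,t):
            P,u,v=cloud(d,K,D,T,r['region'])
            print(t,round(r['score'],2),np.round(r['position']),r['region'].sum(),np.round(np.median(P,0),3),np.round(np.percentile(P,2,axis=0),3),np.round(np.percentile(P,98,axis=0),3),np.round(np.mean(img[r['region']],0)))
E
```

```text
pics
0.0 [0.1284888  0.55990253 0.23038442] [-2.65494481e-04  1.12660922e-01  9.93633109e-01 -8.31069042e-04] [ 1.13869924e+00  1.81555263e-01  1.60799089e+00 -1.78357535e-05
  1.35379131e+00 -2.06291908e-01]
scene [0.80105925 0.28701532 0.90352545]
vase 0.97 [235. 180.] 1240 [ 0.519 -0.282  0.15 ] [ 0.488 -0.311  0.073] [ 0.544 -0.262  0.219] [186. 185. 175.]
vase 0.9 [188. 245.] 1212 [ 0.673 -0.258  0.083] [ 0.64  -0.287  0.002] [ 0.702 -0.239  0.151] [ 82. 149. 137.]
vase 0.79 [177. 168.] 1154 [ 0.576 -0.466  0.078] [ 0.542 -0.588 -0.001] [ 0.605 -0.447  0.149] [ 72. 148. 136.]
board 0.96 [347. 355.] 8279 [0.577 0.138 0.025] [ 0.51  -0.079  0.01 ] [0.624 0.315 0.028] [202. 158. 112.]
top [ 0.295259   -0.08256472  1.47102495]
vase 0.87 [386. 175.] 750 [ 0.657 -0.268  0.088] [ 0.634 -0.304  0.049] [ 0.692 -0.24   0.15 ] [  7. 129. 118.]
vase 0.74 [412. 311.] 744 [ 0.342 -0.319  0.088] [ 0.311 -0.358  0.057] [ 0.375 -0.295  0.152] [  4. 130. 120.]
vase 0.64 [400. 234.] 783 [ 0.501 -0.289  0.159] [ 0.476 -0.326  0.125] [ 0.538 -0.264  0.221] [174. 170. 159.]
vase 0.59 [471. 216.] 815 [ 0.563 -0.471  0.086] [ 0.537 -0.508  0.001] [ 0.601 -0.448  0.151] [  8. 135. 124.]
board 0.75 [228. 226.] 5909 [0.553 0.115 0.025] [ 0.501 -0.081  0.011] [0.619 0.316 0.031] [219. 162.  89.]
```

View pics/scene.png

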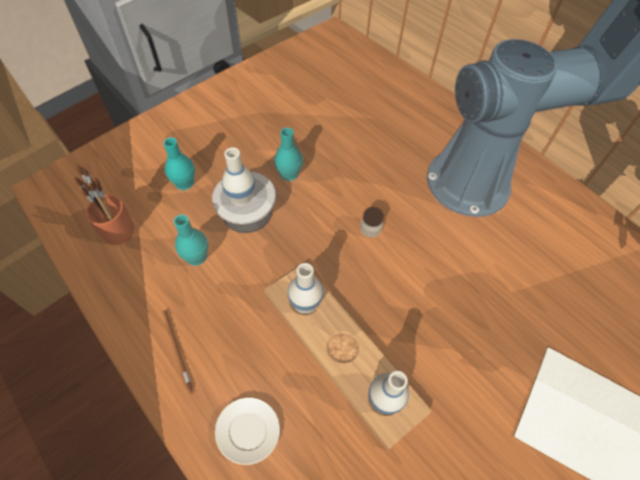

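View pics/top.png

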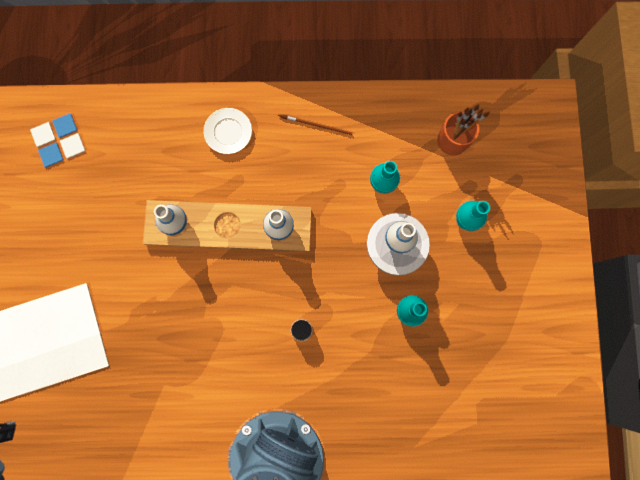

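The wanted vase is the white one on the wheel, at scene (235,180) and top (403,236). Four groups could be mistaken for it or for the goal:
- **Drying vases:** white, at top (168,218) and (278,224).
- **Turquoise look-alikes:** at top (386,176), (472,215) and (412,311).
- **Plate:** at top (228,131), not the wheel.
- **Empty recess:** the middle one, at top (228,225) and scene (343,347).

Next I measure the neck and the recess, and take one close crop.

Run:
```python
from h import *
from scipy.optimize import least_squares
def circ(P,c0,r=.016):
    return least_squares(lambda c:np.hypot(P[:,0]-c[0],P[:,1]-c[1])-r,c0,loss='soft_l1',f_scale=.002).x
ims=[]
for c in('scene','top'):
    img,d,K,D,T=look(c)
    P,u,v=cloud(d,K,D,T)
    def near(x,y,z0,z1,r): return P[(np.hypot(P[:,0]-x,P[:,1]-y)<r)&(P[:,2]>z0)&(P[:,2]<z1)]
    for nm,x,y,b in(('vase',.51,-.29,.07),('dA',.56,0,.017),('dB',.56,.25,.017)):
        Q=near(x,y,b+.112,b+.16,.07); c0=circ(Q,Q[:,:2].mean(0)); print(c,nm,len(Q),np.round(c0,4),'ztop',np.round(np.percentile(Q[:,2],97),4))
    Q=near(.555,.115,.010,.021,.07); print(c,'recess floor',len(Q),np.round(np.median(Q,0),4), (np.percentile(Q,[2,98],axis=0)[:,:2].mean(0)).round(4))
    Q=P[(P[:,2]>.022)&(P[:,2]<.029)&(P[:,0]>.45)&(P[:,0]<.66)&(P[:,1]>-.13)&(P[:,1]<.36)]
    print(c,'board',cv2.minAreaRect(Q[:,:2].astype(np.float32)*1000))
    Q=near(.51,-.27,.062,.075,.09);print('wheel',len(Q),np.median(Q,0).round(3))
    y,x=((115,170) if c=='scene' else (170,340))
    ims.append(cv2.resize(img[y:y+130,x:x+130],(400,400),interpolation=cv2.INTER_CUBIC))
save('crop.png',np.hstack(ims))
```

```text
scene vase 321 [ 0.511 -0.297] ztop 0.2206
scene dA 330 [ 0.5546 -0.0103] ztop 0.1685
scene dB 320 [0.5716 0.2461] ztop 0.169
scene recess floor 702 [0.562  0.1152 0.0178] [0.5748 0.115 ]
scene board ((562.642333984375, 116.30477905273438), (410.90234375, 112.55026245117188), 86.5472412109375)
wheel 1700 [ 0.517 -0.272  0.07 ]
top vase 175 [ 0.5091 -0.2964] ztop 0.2239
top dA 152 [ 0.5522 -0.0116] ztop 0.1698
top dB 196 [0.5681 0.2458] ztop 0.1711
top recess floor 641 [0.5602 0.1181 0.018 ] [0.558  0.1162]
top board ((561.4129638671875, 117.60236358642578), (411.529296875, 111.3691177368164), 86.66038513183594)
wheel 1871 [ 0.487 -0.28   0.07 ]
```

View pics/crop.png

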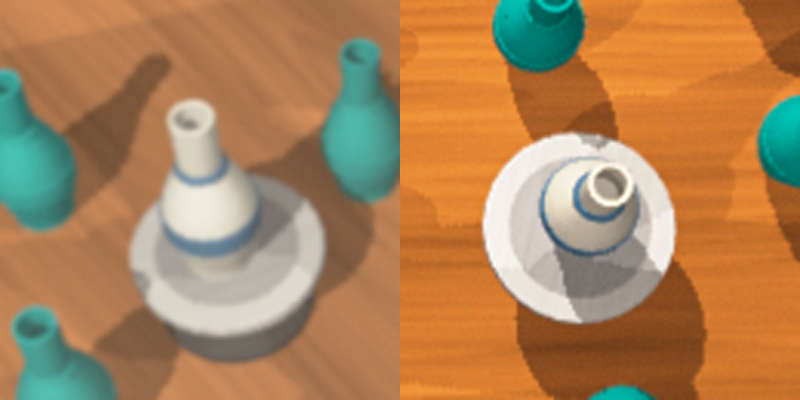

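The crop confirms it: a white vase with blue bands on the wheel, neck at top (404,230), with turquoise vases around it. The vase is at about (0.510, -0.2965). The empty middle recess is at about (0.561, 0.117), which agrees with the midpoint of the two drying vases. I'll set out on an outward-bowed path.

Call:
apply_moves(moves=[{"jaw":1,"offset":[-36,-37,-7],"rot":[0,0,0]},{"jaw":1,"offset":[-36,-37,-7],"rot":[0,0,0]},{"jaw":1,"offset":[-36,-37,-7],"rot":[0,0,0]},{"jaw":1,"offset":[-36,-37,-7],"rot":[0,0,0]},{"jaw":1,"offset":[-36,-37,-7],"rot":[0,0,0]}])

```text
time_s: 1.02
eef_pos: [0.2633, 0.3385, 0.2667]
eef_rot: [0.0, 0.112, 0.994, 0.0]
wrist_force: [1.1, 0.1, 1.0]
opening: 0.997
grasp_force: 0.0
```

Call:
apply_moves(moves=[{"jaw":1,"offset":[-36,-37,-7],"rot":[0,0,0]},{"jaw":1,"offset":[-36,-37,-7],"rot":[0,0,0]},{"jaw":1,"offset":[-36,-37,-7],"rot":[0,0,0]},{"jaw":1,"offset":[-36,-37,-7],"rot":[0,0,0]},{"jaw":1,"offset":[-36,-37,-7],"rot":[0,0,0]}])

```text
time_s: 1.65
eef_pos: [0.3974, 0.1176, 0.3019]
eef_rot: [0.001, 0.113, 0.994, 0.0]
wrist_force: [0.9, 0.1, -0.2]
opening: 0.998
grasp_force: 0.0
```

Call:
apply_moves(moves=[{"jaw":1,"offset":[-25,-47,0],"rot":[0,0,0]},{"jaw":1,"offset":[-25,-47,0],"rot":[0,0,0]},{"jaw":1,"offset":[-25,-47,0],"rot":[0,0,0]},{"jaw":1,"offset":[-25,-47,0],"rot":[0,0,0]},{"jaw":1,"offset":[-25,-47,0],"rot":[0,0,0]}])

```text
time_s: 2.28
eef_pos: [0.4662, -0.1396, 0.3015]
eef_rot: [0.0, 0.113, 0.994, -0.0]
wrist_force: [1.4, 1.0, 0.1]
opening: 0.996
grasp_force: 0.0
```

Call:
apply_moves(moves=[{"jaw":1,"offset":[-25,-47,0],"rot":[0,0,0]},{"jaw":1,"offset":[-25,-47,0],"rot":[0,0,0]},{"jaw":1,"offset":[-25,-47,0],"rot":[0,0,0]},{"jaw":1,"offset":[0,0,0],"rot":[0,0,0]},{"jaw":1,"offset":[0,0,0],"rot":[0,0,0]}])

```text
time_s: 2.9
eef_pos: [0.5072, -0.2916, 0.3009]
eef_rot: [-0.0, 0.113, 0.994, 0.0]
wrist_force: [-0.1, 0.4, -0.3]
opening: 1.003
grasp_force: 0.0
```

```bash
cat > neck.py <<'E'
from h import *
from scipy.optimize import least_squares
import sys
n,x,y,zt=sys.argv[1],*map(float,sys.argv[2:5])
o=ctrl.get_obs(); img,d,K,D,T=look('wrist'); save(n,img)
P,u,v=cloud(d,K,D,T)
m=(np.hypot(P[:,0]-x,P[:,1]-y)<.04)&(P[:,2]>zt-.038)&(P[:,2]<zt+.01); Q=P[m]
f=least_squares(lambda c:np.hypot(Q[:,0]-c[0],Q[:,1]-c[1])-.016,Q[:,:2].mean(0),loss='soft_l1',f_scale=.002)
print(o['time_s'],'tcp',np.round(o['eef_pos'],4),'n',m.sum(),'neck',f.x.round(4),'ztop',np.percentile(Q[:,2],98).round(4),'px',np.median(u[m]),np.median(v[m]))
q=o['eef_rot'];M=R.from_quat([q[1],q[2],q[3],q[0]]).as_matrix()
print('tool dxy mm',(M.T@np.r_[f.x-o['eef_pos'][:2],0]*1000).round(1))
E
python3 neck.py w1.png .51 -.2965 .22
```

```text
2.9 tcp [ 0.5072 -0.2916  0.3009] n 1749 neck [ 0.5073 -0.297 ] ztop 0.2195 px 315.0 256.0
tool dxy mm [-1.3 -5.3 -0. ]
```

The wrist camera puts the neck at (0.507, -0.297) with its top at 0.2195, which matches. I'll correct by (-2, -5) mm, descend 122 mm and grip.

Call:
apply_moves(moves=[{"jaw":1,"offset":[-2,-5,20],"rot":[0,0,0]},{"jaw":1,"offset":[0,0,40],"rot":[0,0,0]},{"jaw":1,"offset":[0,0,35],"rot":[0,0,0]},{"jaw":1,"offset":[0,0,27],"rot":[0,0,0]},{"jaw":1,"offset":[0,0,0],"rot":[0,0,0]}])

```text
time_s: 3.58
eef_pos: [0.5066, -0.2951, 0.1759]
eef_rot: [-0.003, 0.112, 0.994, 0.002]
wrist_force: [-0.2, 0.8, 0.7]
opening: 1.001
grasp_force: 0.0
```

Call:
apply_moves(moves=[{"jaw":0.2,"offset":[0,0,0],"rot":[0,0,0]},{"jaw":0,"offset":[0,0,0],"rot":[0,0,0]},{"jaw":0,"offset":[0,0,0],"rot":[0,0,0]},{"jaw":0,"offset":[0,0,0],"rot":[0,0,0]},{"jaw":0,"offset":[0,0,0],"rot":[0,0,0]}])

```text
time_s: 4.2
eef_pos: [0.509, -0.2977, 0.1807]
eef_rot: [0.001, 0.113, 0.994, -0.001]
wrist_force: [0.2, 0.7, 5.8]
opening: 0.363
grasp_force: 59.6
```

Gripped (opening 0.363, about 31 mm). Next I lift high enough to clear the drying vase on the way.

Call:
apply_moves(moves=[{"jaw":0,"offset":[0,0,-10],"rot":[0,0,0]},{"jaw":0,"offset":[0,0,-25],"rot":[0,0,0]},{"jaw":0,"offset":[0,0,-40],"rot":[0,0,0]},{"jaw":0,"offset":[0,0,-40],"rot":[0,0,0]},{"jaw":0,"offset":[0,0,-35],"rot":[0,0,0]}])

```text
time_s: 4.82
eef_pos: [0.508, -0.2972, 0.3305]
eef_rot: [-0.0, 0.113, 0.994, 0.0]
wrist_force: [0.1, -0.4, -3.1]
opening: 0.367
grasp_force: 60.0
```

Call:
apply_moves(moves=[{"jaw":0,"offset":[2,20,0],"rot":[0,0,0]},{"jaw":0,"offset":[5,45,0],"rot":[0,0,0]},{"jaw":0,"offset":[5,50,0],"rot":[0,0,0]},{"jaw":0,"offset":[5,50,0],"rot":[0,0,0]},{"jaw":0,"offset":[5,50,0],"rot":[0,0,0]}])

```text
time_s: 5.45
eef_pos: [0.5337, -0.0797, 0.3266]
eef_rot: [-0.002, 0.112, 0.994, 0.001]
wrist_force: [1.2, -0.3, -3.6]
opening: 0.367
grasp_force: 60.2
```

Call:
apply_moves(moves=[{"jaw":0,"offset":[5,50,0],"rot":[0,0,0]},{"jaw":0,"offset":[5,50,0],"rot":[0,0,0]},{"jaw":0,"offset":[5,50,0],"rot":[0,0,0]},{"jaw":0,"offset":[3,35,0],"rot":[0,0,0]},{"jaw":0,"offset":[1,16,0],"rot":[0,0,0]}])

```text
time_s: 6.08
eef_pos: [0.5598, 0.1201, 0.3268]
eef_rot: [-0.002, 0.111, 0.994, -0.0]
wrist_force: [-0.4, -0.1, -3.5]
opening: 0.365
grasp_force: 60.4
```

Run:
```python
from h import *
from scipy.optimize import least_squares
o=ctrl.get_obs();print(o['time_s'],o['eef_pos'],o['eef_rot'])
ims=[]
for c in('scene','top','wrist'):
    img,d,K,D,T=look(c); ims.append(cv2.resize(img,(400,300)))
    P,u,v=cloud(d,K,D,T)
    # held vase body/foot
    h=(np.hypot(P[:,0]-.561,P[:,1]-.117)<.06)
    for z0,z1,r in((.217,.235,None),(.259,.283,.037)):
        Q=P[h&(P[:,2]>z0)&(P[:,2]<z1)]
        if len(Q)<20: print(c,z0,len(Q)); continue
        g=least_squares(lambda p:np.hypot(Q[:,0]-p[0],Q[:,1]-p[1])-(r or p[2]),[.561,.117,.03][:2 if r else 3],loss='soft_l1',f_scale=.002).x
        print(c,'held',z0,len(Q),g.round(4),'zmin',Q[:,2].min().round(3))
    Q=P[(np.hypot(P[:,0]-.561,P[:,1]-.117)<.05)&(P[:,2]>.012)&(P[:,2]<.021)]
    if len(Q)>50: print(c,'recess',len(Q),Q.mean(0).round(4),cv2.minEnclosingCircle((Q[:,:2]*1000).astype(np.float32)))
ims.append(np.zeros_like(ims[0]))
save('held.png',np.vstack([np.hstack(ims[:2]),np.hstack(ims[2:])]))
```

```text
6.075 [0.55979748 0.12011725 0.32677307] [-2.10770723e-03  1.11197236e-01  9.93796122e-01 -7.96107958e-06]
scene held 0.217 33 [0.5612 0.1207 0.0253] zmin 0.217
scene held 0.259 429 [0.5594 0.1191] zmin 0.259
scene recess 664 [0.5612 0.1159 0.0176] ((566.6588745117188, 117.32727813720703), 35.73881912231445)
top 0.217 0
top held 0.259 99 [0.5625 0.1224] zmin 0.259
top recess 450 [0.5605 0.1161 0.0173] ((561.4244384765625, 114.03921508789062), 49.524295806884766)
wrist 0.217 0
wrist held 0.259 2048 [0.5625 0.1186] zmin 0.259
wrist recess 1514 [0.5576 0.117  0.0163] ((561.5315551757812, 116.11685180664062), 32.34287643432617)
```

View pics/held.png

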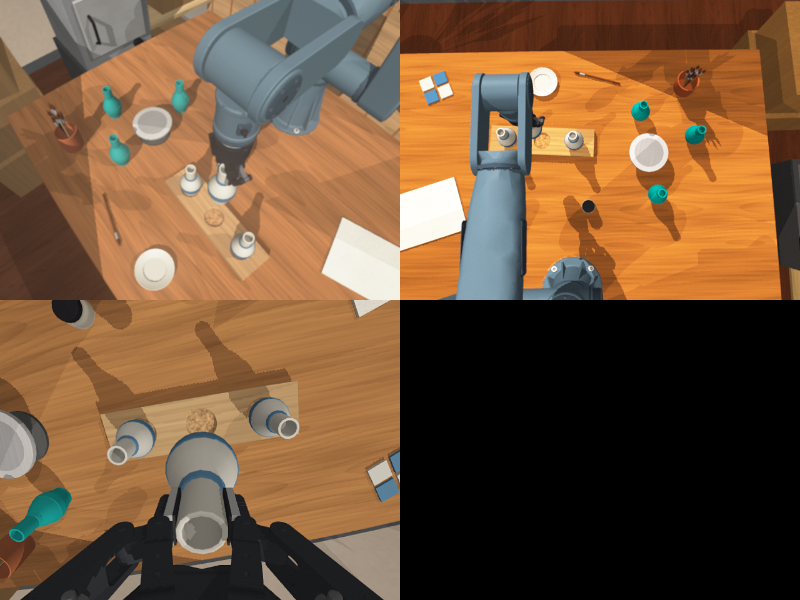

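The vase is held upright, with its neck in the fingers at the wrist view. The empty recess sits between the two drying vases at (200,422) in the mosaic. The vase is about 3 mm too far in +y, so I'll correct that while descending to just above the recess.

Call:
apply_moves(moves=[{"jaw":0,"offset":[-1,-3,30],"rot":[0,0,0]},{"jaw":0,"offset":[0,0,50],"rot":[0,0,0]},{"jaw":0,"offset":[0,0,50],"rot":[0,0,0]},{"jaw":0,"offset":[0,0,35],"rot":[0,0,0]},{"jaw":0,"offset":[0,0,15],"rot":[0,0,0]}])

```text
time_s: 6.85
eef_pos: [0.56, 0.1126, 0.1466]
eef_rot: [-0.002, 0.114, 0.994, -0.0]
wrist_force: [0.0, 0.1, -4.1]
opening: 0.366
grasp_force: 60.4
```

Run:
```python
from h import *
from scipy.optimize import least_squares
for c in('scene','wrist'):
    img,d,K,D,T=look(c);P,u,v=cloud(d,K,D,T); o=ctrl.get_obs();b=o['eef_pos'][2]-.1107
    if c=='scene': print(o['time_s'],o['eef_pos'],o['eef_rot'],'foot',b)
    Q=P[(np.hypot(P[:,0]-.561,P[:,1]-.117)<.05)&(P[:,2]>b+.043)&(P[:,2]<b+.06)]
    g=least_squares(lambda p:np.hypot(Q[:,0]-p[0],Q[:,1]-p[1])-.037,[.561,.117],loss='soft_l1',f_scale=.002).x
    print(c,len(Q),g.round(4))
    if c=='scene': save('near.png',cv2.resize(img[230:430,230:450],(770,600)[:2] if 0 else (660,600)))
```

```text
6.9 [0.55997945 0.11281356 0.14590288] [-2.45372941e-03  1.13515726e-01  9.93533075e-01 -4.34258225e-04] foot 0.035202882953377465
scene 105 [0.5601 0.1114]
wrist 1414 [0.5611 0.1125]
```

View pics/near.png

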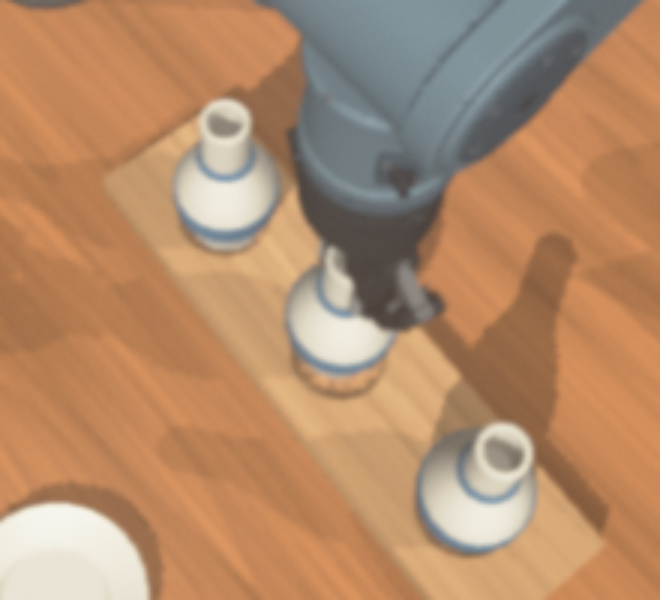

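The vase hovers over the middle recess, whose rim shows at (340,375) in the crop. It is now about 4 mm short in y, so I'll correct that, settle, then lower.

Call:
apply_moves(moves=[{"jaw":0,"offset":[0.5,4,0],"rot":[0,0,0]},{"jaw":0,"offset":[0,0,0],"rot":[0,0,0]},{"jaw":0,"offset":[0,0,4],"rot":[0,0,0]},{"jaw":0,"offset":[0,0,4],"rot":[0,0,0]},{"jaw":0,"offset":[0,0,3],"rot":[0,0,0]}])

```text
time_s: 7.58
eef_pos: [0.562, 0.1182, 0.1379]
eef_rot: [-0.0, 0.113, 0.994, -0.0]
wrist_force: [-0.4, -0.6, -3.3]
opening: 0.367
grasp_force: 60.4
```

Call:
apply_moves(moves=[{"jaw":0,"offset":[0,-1,3],"rot":[0,0,0]},{"jaw":0,"offset":[0,0,3],"rot":[0,0,0]},{"jaw":0,"offset":[0,0,2],"rot":[0,0,0]},{"jaw":0,"offset":[0,0,0],"rot":[0,0,0]},{"jaw":0,"offset":[0,0,0],"rot":[0,0,0]}])

```text
time_s: 8.2
eef_pos: [0.5621, 0.1172, 0.1304]
eef_rot: [0.0, 0.113, 0.994, -0.0]
wrist_force: [-0.3, -0.1, -4.2]
opening: 0.366
grasp_force: 60.4
```

Call:
apply_moves(moves=[{"jaw":0,"offset":[0,0,1],"rot":[0,0,0]},{"jaw":0,"offset":[0,0,1],"rot":[0,0,0]},{"jaw":0,"offset":[0,0,0.7],"rot":[0,0,0]},{"jaw":0,"offset":[0,0,0],"rot":[0,0,0]},{"jaw":0,"offset":[0,0,0],"rot":[0,0,0]}])

```text
time_s: 8.82
eef_pos: [0.5621, 0.1172, 0.1278]
eef_rot: [0.0, 0.113, 0.994, 0.0]
wrist_force: [-0.9, 0.2, -0.9]
opening: 0.368
grasp_force: 60.7
```

The board has taken most of the weight at the expected height (0.1278), so the foot is on the recess floor. Next: press slightly and release.

Call:
apply_moves(moves=[{"jaw":0,"offset":[0,0,0.4],"rot":[0,0,0]},{"jaw":0.45,"offset":[0,0,0],"rot":[0,0,0]},{"jaw":0.6,"offset":[0,0,0],"rot":[0,0,0]},{"jaw":0.8,"offset":[0,0,0],"rot":[0,0,0]},{"jaw":0.8,"offset":[0,0,0],"rot":[0,0,0]}])

```text
time_s: 9.45
eef_pos: [0.562, 0.1172, 0.1272]
eef_rot: [0.0, 0.113, 0.994, -0.0]
wrist_force: [0.1, -0.4, -0.0]
opening: 0.802
grasp_force: 0.0
```

Call:
apply_moves(moves=[{"jaw":0.8,"offset":[0,0,-8],"rot":[0,0,0]},{"jaw":0.8,"offset":[0,0,-25],"rot":[0,0,0]},{"jaw":0.8,"offset":[0,0,-40],"rot":[0,0,0]},{"jaw":0.8,"offset":[0,0,-50],"rot":[0,0,0]},{"jaw":0.8,"offset":[0,0,-30],"rot":[0,0,0]}])

```text
time_s: 10.07
eef_pos: [0.5629, 0.1172, 0.2839]
eef_rot: [0.002, 0.113, 0.994, 0.0]
wrist_force: [-0.1, -0.6, -0.4]
opening: 0.799
grasp_force: 0.0
```

```bash
python3 neck.py w2.png .5615 .117 .167
python3 - <<'E'
from h import *
img,*_=look('scene'); save('end.png',img)
E
```

```text
10.075 tcp [0.5629 0.1172 0.2839] n 1256 neck [0.5607 0.1177] ztop 0.1665 px 322.5 236.5
tool dxy mm [ 2.3 -0.  -0. ]
```

View pics/end.png

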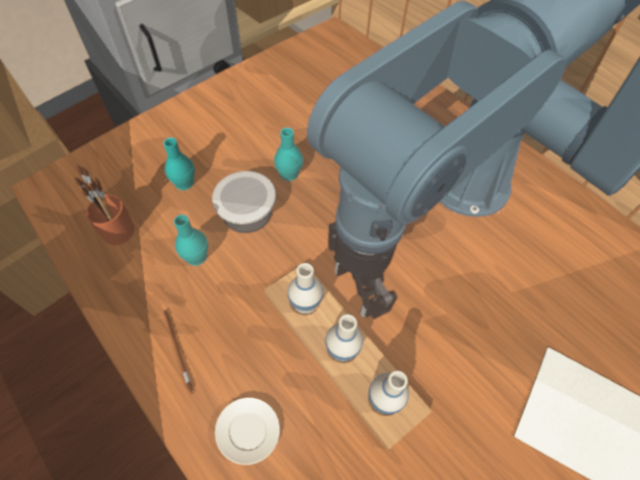

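View pics/w2.png

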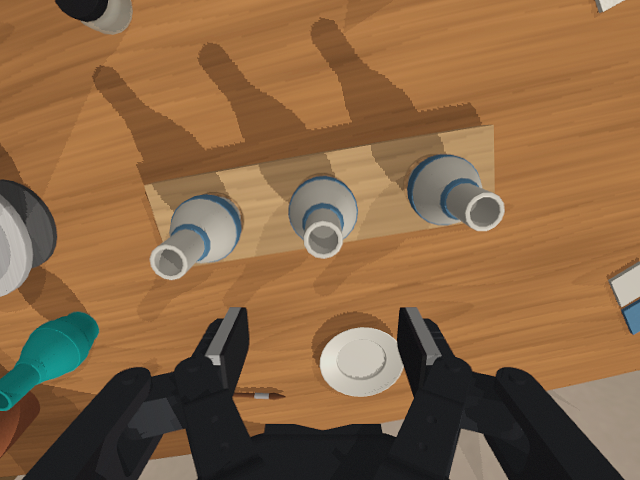

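Both pictures show the vase upright in the middle recess (scene (345,338)) with its mouth at 0.1665, where 0.167 is expected. The drying vases have not moved and the gripper is clear, so I'm handing in.

```bash
python3 -c "
from bench import ctrl
print(ctrl.hand_in())"
```

```text
the job is handed in; nothing more can be done
None
```

The vase stands upright in the board's middle recess, the drying vases are where they were, and the job is handed in at about 10 s of the 40 s allowed; no verdict was returned.

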